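# Latch the coin validator in its cradle and prove the catch

## Robot

A 6-joint arm with a two-finger parallel gripper is mounted at the origin on the work surface. World frame = base frame: x ahead of the robot, y to its left, z up, the work surface at z = 0. Lengths are in mm, angles in degrees, forces in N, time in s.
With the tool pointing down it reaches from about 350 to 850 mm from the base axis. Payload 8.1 kg.
Tool frame: the origin (TCP) lies between the finger pads; the fingertips stand 22 mm ahead of it and the grasp point (between the pads) lies 3 mm ahead of it; z points along the fingers, y is the line along which they close (so a half turn about z gives the same grasp; the last joint's range is limited). The gripper opens to 85 mm and grips with 20 to 120 N. Pads are 22 mm wide; open, the fingers measure 114 mm over their backs; the gripper's body (76 mm by 85 mm) begins 54 mm behind the grasp point. The pads swing forward as they close: fully open they stand 13 mm farther back than shut.
Start: joints at [60.94, 7.471, 85.268, -0, 87.261, -4.893], TCP at [245.622, 547.426, 253.292] pointing down, gripper open.
Joint ranges: [-169.43, 169.43], [-51.17, 129.36], [1.28, 143.12], [-76.62, 256.62], [0, 156.53], [-152.29, 152.29]. Speed limits (degrees/s): [136.94, 136.94, 159.86, 180, 180, 180].

## Interface

Orientations are given as [roll, pitch, yaw] about the fixed x, y, z axes, in that order (R = Rz(yaw) Ry(pitch) Rx(roll)).
In Python, from bench import r, vision gives the robot as it stands.
- The arm moves only by the tool step_arm, never from a script. Its argument "targets" is a list that holds one entry, the list of rows, each a list of 6 numbers: the shift along the world's x, y, z in mm, then the turn, a rotation vector about the world's x, y, z in rad. In form: [[[x, y, z, rx, ry, rz], ...]]. A call has 1 to 12 rows; each row is the pose to reach, as a shift and turn from the pose commanded when the call began; what a row does not reach only later rows make up. A row lasts 1/12 s, in which the tool goes at most 41.7 mm and 7.16 degrees, less where a joint would pass 70% of its speed; a pose out of reach is approached as far as the arm can. A call with a gripper value outside its range is refused whole. "fingers" is the gripper's target within -1 to 1 (shut at 1, half-way at 0, fully open at -1), set as the call begins (left out, the last holds). The fingers move at their own pace and stop on an object; "newtons" is the grip in N (left out, the last holds). Time passes only in rows, so rows that repeat a pose let the fingers close. It gives the time, the measured TCP pose, the force, the opening and the grip force at its end, in the units of the state.
- r.sense(): the state, without advancing time (a new reading comes with each control period).
- vision.snapshot(name): name is "scene" or "top" or "wrist"; returns a dict with "img" (480x640x3 uint8, blue, green, red), "mtx" (3x3 intrinsics, pixels), "eye" and "attitude" of the camera in the world. Camera axes: x right, y up, looking along -z (the intrinsics and any distortion apply to the point x, -y, -z); pixel columns grow to the right and rows downward; lengths in mm; the calibration is good to about 2 mm. A picture is of the moment at which its call begins. There is no depth.
- r.hand_in(): hands the job in; it is judged then, once.
The state is a dict: "time": time; "joint_pos": joint angles; "qd": joint speeds; "joint_efforts": joint torques, N m; "tool_pos": TCP position; "tcp_rot": TCP orientation; "ft_force": force on the tool from outside, world axes, zero at the start; "wrist_torque": the same for the moment, N m; "finger_gap": finger opening in mm; "grip_force": force on a finger pad.
Only numpy, scipy, OpenCV 4.12 (cv2) and the standard library are available. Lean on these libraries where they do the work, as an engineer would, in place of code of your own. Each camera call takes 0.05 s, during which the arm holds its last target. There are 200 camera calls.

## Task

Gently push the black coin validator along its cradle until the sprung brass pawl clicks in behind the steel strike on its side; keep it flat on the cradle and do not touch the pawl or its red block. Then prove the catch: press the validator back against the pawl with a steady 10 N or so for a second. Let go, leaving it latched and everything else on the counter undisturbed.

Things in the scene. Friction and masses are not known exactly. Their poses are not given: they have to be found in the camera images.
- cradle: Fixed blue plate, x -170 to 150, y -70 to 102 mm, 6 mm thick, with steel rails either side of its x axis. Origin on the table surface, on the channel's centre line; +x is the direction to push, z up. Rails stand 15 mm above the plate: 104 mm apart for x 0 to 110 mm, flaring to 136 mm apart at x -140 mm.
- stops (a point): Point midway between the two black rubber end stops, level with their faces, on the plate: cradle x 95, y 0, z 6 mm. The stops are 20 mm high and cover 37 to 55 mm to each side, so the middle 74 mm is open: fingers can stand there in front of the validator.
- validator: Loose black coin validator, 110 (x) by 100 (y) by 55 mm high, 0.36 to 0.54 kg, lying on the plate between the flared rails, 98 to 151 mm short of latched and a little askew (the rails straighten it). Origin: centre of its underside; +x its leading end. Front and rear (white connector) faces are flat; push them low at mid-width. Friction 1 to 3 N; cracks above 45 N.
- strike (a point): Point on the rear (-x) face of the steel strike block, which the pawl blocks; at x -36, y 57, z 28 mm in the validator's frame. The block stands out 14 mm from the validator's left (+y) flank and is 12 mm long, 14 mm high.
- latch: Fixed red block, 85 by 26 by 16 mm, on the plate outside the left (+y) rail, axes as the cradle's; carries the pawl. Origin on the plate's top (6 mm above the table), nominally below the blocking face of the pawl's nose; but the pawl is clamped by hand, so that face lies up to 4 mm either way in x: find it by feel. Once latched, the validator has 4 to 22 mm of play before the end stops.
- pawl (a joint): Angle (rad) of the brass pawl, a 48 mm arm at 28 to 40 mm above the table, hinged upstream of its nose: 0 sprung in (blocking), 0.12 to 0.28 while the strike passes, then 0 again with a click. Passing it takes 5 N, briefly up to 25 N, of push. Pushed back, the strike meets the nose, which does not give: the force rises steeply, 6 N or more a mm. Over 25 N bends it.
- guide_a: Bystander: loose bronze coin guide, a U channel 100 by 34 by 22 mm; origin under its centre. Leave it.
- guide_b: Bystander: the other bronze coin guide, same size. Leave it.
- coin_tube: Bystander: clear coin tube standing upright, 32 mm across, 110 mm high, easily tipped; origin under its centre.
- nut_spinner: Bystander: nut spinner with yellow handle, 220 mm long, 28 mm high, lying along its x; origin on the table near its middle.
- coin_stack: Bystander: stack of brass coins 25 mm across, 22 mm high; origin under its centre.
- spare_cam_lock: Bystander: chrome cam lock standing on its face, 28 mm across, 33 mm high; origin under its centre.
Not all that is in view belongs to the job. There is more than one size of the validator; the one meant has the size given above.

How it is judged:
By the outcome, as a careful person would: the job done as asked, in the order asked, and still so for the second after the job is handed in, with the robot touching nothing.
It also fails if it takes over 58 s, if anything falls off the work surface, if the arm or the gripper's body presses on something with over 40 N, if the wrist force passes 120 N, or if a joint passes its speed limit or range.

## Working session

There is one attempt and no reset: what is moved stays moved. The work goes in short steps, Python scripts to look and compute and a tool call to move; the robot and the scene stay as the last step left them, time stands still between calls to the robot, and variables do not carry over. Pictures are saved under pics/ and viewed, at most 10 in all, crops included, and the job is handed in when it is done.

Besides the shell and the picture viewer there is one more tool, called after "Request:" by a JSON object that holds its "fn" and its "kwargs", one argument or row to a line. step_arm: Moves the arm, as the interface text tells. Its arguments: {"type":"object","properties":{"targets":{"type":"array"},"fingers":{"type":"number"},"newtons":{"type":"number"}},"required":["targets"]}

```bash
ls; mkdir -p pics
python3 - <<'E'
from bench import r, vision
import cv2,numpy as np,pickle
d={}
for n in("scene","top"):
    s=vision.snapshot(n); d[n]=s; cv2.imwrite(f"pics/{n}0.png",s["img"]); print(n,s["mtx"],s["eye"],s["attitude"],[k for k in s])
pickle.dump(d,open("s0.pkl","wb"))
print(r.sense())
E
```

```text
pics
scene [[593.19196103   0.         319.23455632]
 [  0.         593.19196103 244.35414865]
 [  0.           0.           1.        ]] [957.96432885 778.03388966 889.02126743] [ 47.03524494  -1.2209487  153.21128137] ['img', 'mtx', 'eye', 'attitude']
top [[473.89345186   0.         309.67604708]
 [  0.         473.89345186 228.20526474]
 [  0.           0.           1.        ]] [ 394.25226544   15.06317679 1222.85266934] [  7.1394238   -0.32949604 -89.56863679] ['img', 'mtx', 'eye', 'attitude']
{'time': 0.1, 'joint_pos': array([ 6.09400070e+01,  7.50855216e+00,  8.53241195e+01, -7.78381176e-05,
        8.72629810e+01, -4.89348708e+00]), 'qd': array([ 0.00172701, -0.03712236, -0.14312561,  0.06778838,  0.0325413 ,
       -0.08737566]), 'joint_efforts': array([ 2.46702395e-03, -5.70951569e+01, -5.01944017e+01, -3.82277710e-05,
        8.17332650e-03,  1.78992940e-05]), 'tool_pos': array([245.3885313 , 547.00996344, 252.36220342]), 'tcp_rot': array([-1.79904689e+02, -8.08205719e-03,  1.55833491e+02]), 'ft_force': array([ 0.61979028, -0.37645348,  0.330121  ]), 'wrist_torque': array([-0.04721958, -0.01495241, -0.00562598]), 'grip_force': 0.0, 'finger_gap': 85.10315045214782}
```

View pics/scene0.png

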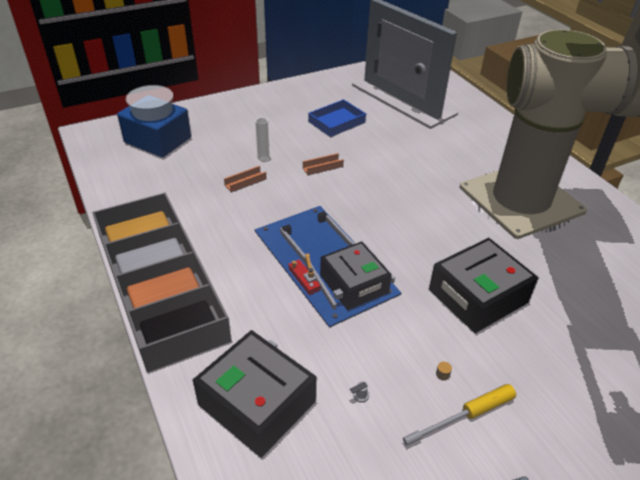

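View pics/top0.png

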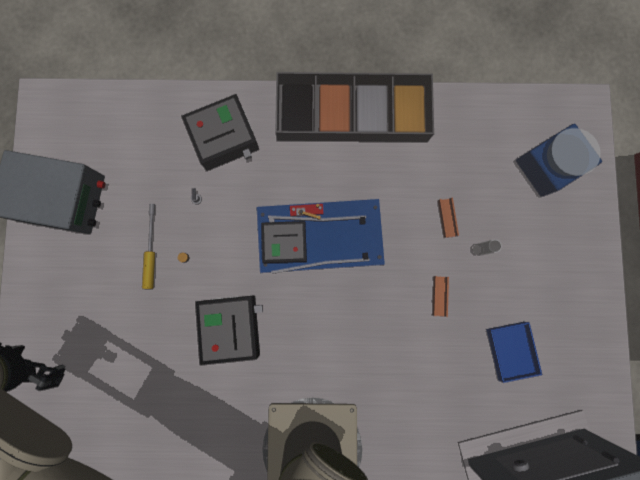

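The scene view shows three validators: top-view pixels (285,242), small, on the blue plate between the rails; (220,132) and (227,330), both larger and loose on the table. The one on the plate fits 110x100 mm. I'll measure and confirm in an enlarged crop. The cradle's +x points right in the top view (world -y), and the latch is at (308,212).

```bash
cat > h.py <<'E'
import numpy as np,cv2
from scipy.spatial.transform import Rotation as Rn
def cast(s,uv,z):
    uv=np.atleast_2d(np.float64(uv)); K=s["mtx"]
    d=np.c_[(uv[:,0]-K[0,2])/K[0,0],-(uv[:,1]-K[1,2])/K[1,1],-np.ones(len(uv))]
    d=d@Rn.from_euler("xyz",s["attitude"],degrees=True).as_matrix().T
    e=np.array(s["eye"]); return e+d*((z-e[2])/d[:,2])[:,None]
def proj(s,P):
    c=(np.atleast_2d(P)-s["eye"])@Rn.from_euler("xyz",s["attitude"],degrees=True).as_matrix()
    K=s["mtx"]; return np.c_[K[0,2]+K[0,0]*c[:,0]/-c[:,2],K[1,2]+K[1,1]*c[:,1]/c[:,2]]
def tri(s1,u1,s2,u2):
    a=cast(s1,u1,0)[0]-s1["eye"]; b=cast(s2,u2,0)[0]-s2["eye"]
    t=np.linalg.lstsq(np.c_[a,-b],np.array(s2["eye"])-s1["eye"],rcond=None)[0]
    p,q=s1["eye"]+a*t[0],s2["eye"]+b*t[1]; return (p+q)/2,np.linalg.norm(p-q)
E
python3 - <<'E'
from h import *
import pickle
d=pickle.load(open("s0.pkl","rb"))
s=d["top"]; im=s["img"]
for n in d:
    s=d[n]; hsv=cv2.cvtColor(s["img"],cv2.COLOR_BGR2HSV)
    m=cv2.inRange(hsv,(100,120,60),(125,255,255))
    x0,y0,x1,y1=(245,190,395,285) if n=="top" else (245,195,410,335)
    q=np.zeros_like(m);q[y0:y1,x0:x1]=m[y0:y1,x0:x1]
    pts=np.argwhere(q)[:,::-1]; h=cv2.convexHull(pts.astype(np.int32))
    ap=cv2.approxPolyDP(h,4,True)[:,0]; P=cast(s,ap+0.0,6)
    print(n,ap.tolist(),P.round(1).tolist(),cv2.minAreaRect(cast(s,h[:,0],6)[:,:2].astype(np.float32)))
a=cv2.resize(d["top"]["img"][195:280,250:390],None,fx=5,fy=5,interpolation=cv2.INTER_CUBIC)
cv2.imwrite("pics/t1.png",a)
b=cv2.resize(d["scene"]["img"][200:330,250:410],None,fx=4.5,fy=4.5,interpolation=cv2.INTER_CUBIC)
cv2.imwrite("pics/s1.png",b)
E
```

```text
scene [[399, 293], [329, 325], [256, 230], [320, 207]] [[433.4, 137.6, 6.0], [598.7, 149.5, 6.0], [620.2, -162.9, 6.0], [454.3, -173.9, 6.0]] ((526.7298583984375, -13.326828002929688), (169.65650939941406, 317.701171875), 4.296761512756348)
top [[383, 263], [261, 271], [257, 208], [378, 200]] [[458.3, -179.7, 6.0], [435.4, 132.9, 6.0], [598.5, 146.6, 6.0], [622.4, -168.5, 6.0]] ((528.7852783203125, -16.849838256835938), (168.53094482421875, 316.3837890625), 4.117589950561523)
```

View pics/t1.png

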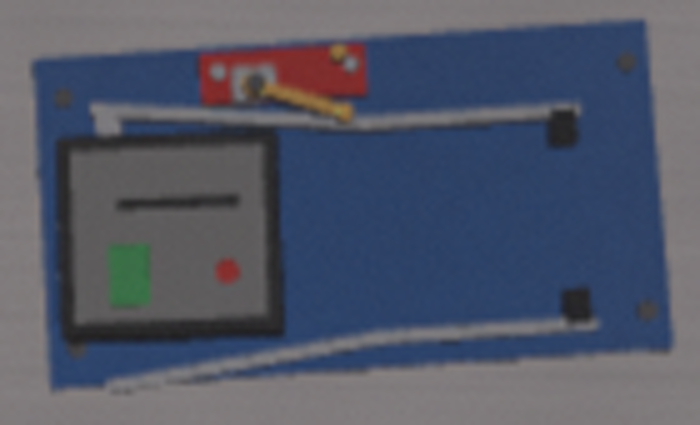

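View pics/s1.png

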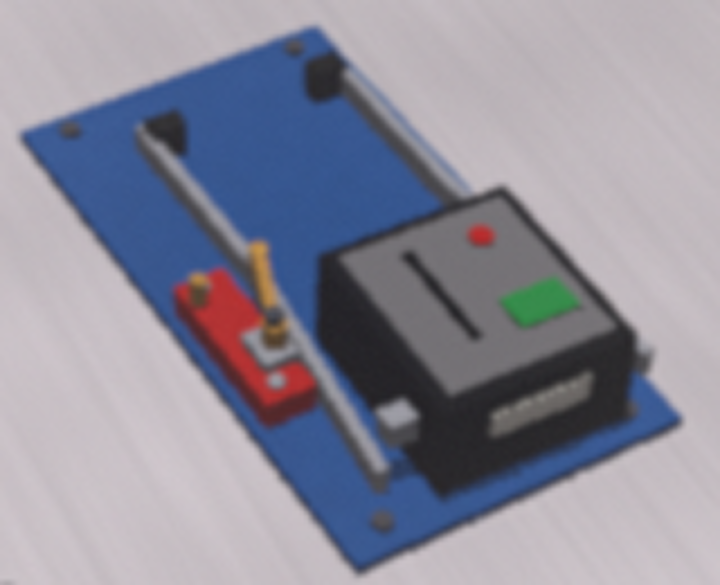

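The crop confirms the choice: the small validator on the plate between the rails. Its steel strike is at the left rear (t1 crop 107,122), the connector is at its rear (s1 545,400), and the brass pawl nose is at t1 (345,112).

```bash
cat >> h.py <<'E'
A=np.radians(-85.8); ex=np.array([np.cos(A),np.sin(A)]); ey=np.array([-ex[1],ex[0]])
O=np.array([527.75,-15.])+10*ex-16*ey
def cr(p): d=np.atleast_2d(p)[:,:2]-O; return np.c_[d@ex,d@ey].round(1)
def wd(x,y): return (O+x*ex+y*ey).round(1)
E
python3 - <<'E'
from h import *
import pickle
d=pickle.load(open("s0.pkl","rb")); t,s=d["top"],d["scene"]
T=lambda p:np.array(p)/5+(250,195)-.4
S=lambda p:np.array(p)/4.5+(250,200)-.4
print("O",O)
# top corners RL,FL,FR,RR
tp=[(57,140),(277,130),(283,332),(65,340)]; sp=[(448,398),(320,258),(503,188),(635,335)]
for a,b in zip(tp,sp):
    p,e=tri(t,T(a),s,S(b)); print("val",cr(p),p.round(1),round(e,1), cr(cast(t,T(a),61)),cr(cast(s,S(b),61)))
for n,a,b in [("nose",(345,112),(260,245)),("stopL",(549,112),(167,113)),("redRL",(201,56),(267,410)),("red FR",(366,92),None)]:
    if b: p,e=tri(t,T(a),s,S(b)); print(n,cr(p),p.round(1),round(e,1))
print("red top", [cr(cast(t,T(a),22)).tolist() for a in [(200,54),(365,44),(367,94),(202,104)]])
print("nose34",cr(cast(t,T((352,113)),34)),cr(cast(s,S((260,243)),40)))
print("stops z26", [cr(cast(t,T(a),26)).tolist() for a in [(549,112),(549,146),(563,290),(564,322)]])
print("start", cr([245.6,547.4]), "behind", wd(-200,0), wd(-180,0))
E
```

```text
O [512.52535034 -26.14495593]
val [[-153.2   49.1]] [550.2 130.3  68.6] 3.7 [[-152.7   51.6]] [[-148.8   43.5]]
val [[-45.6  47.6]] [556.6  22.8  59. ] 5.7 [[-43.8  49.5]] [[-49.3  46.6]]
val [[-48.1 -51.2]] [458.   18.1  58. ] 2.5 [[-47.3 -50.4]] [[-51.5 -50.1]]
val [[-155.2  -48.1]] [453.1 125.1  58.2] 2.6 [[-154.1  -47.3]] [[-158.1  -47.3]]
nose [[-10.4  57.3]] [568.9 -11.6  42.2] 4.5
stopL [[92.  50.2]] [ 569.4 -114.2   41.8] 5.5
redRL [[-81.5  94.8]] [601.1  62.1  18.4] 4.4
red top [[[-80.6, 97.0]], [[4.4, 96.7]], [[3.6, 70.7]], [[-81.1, 71.0]]]
nose34 [[-5.2 59.6]] [[-8.9 53.9]]
stops z26 [[[95.6, 54.7]], [[94.2, 37.3]], [[95.5, -36.5]], [[94.7, -52.7]]]
start [[-591.6 -224.2]] behind [497.9 173.3] [499.3 153.4]
```

Validator centre is at cradle (-101, 0), with the rear face near x -155. The stops and their 37–55 mm span match the text (95), so the frame is trusted. Pawl nose is at about x -7. Moving behind the validator at height with fingers shut.

Request:
{"fn": "step_arm", "kwargs": {
  "targets": [
    [[21,-32,0,0,0,-0.09],[42,-64,0,0,0,-0.18],[63,-96,0,0,0,-0.27],[84,-128,0,0,0,-0.36],[105,-160,0,0,0,-0.45],[126,-192,0,0,0,-0.54],[147,-224,0,0,0,-0.63],[168,-256,0,0,0,-0.72],[190,-288,0,0,0,-0.81],[211,-320,0,0,0,-0.9],[232,-352,0,0,0,-0.99],[253,-384,0,0,0,-1.075]]
  ],
  "fingers": 1,
  "newtons": 40
}}

```text
time: 1.1
tool_pos: [499.1, 161.6, 253.0]
tcp_rot: [-180.0, -0.0, 94.0]
ft_force: [0.4, 0.6, -0.4]
finger_gap: 0.0
grip_force: 0.0
```

Request:
{"fn": "step_arm", "kwargs": {
  "targets": [
    [[0,0,-30,0,0,0],[0,0,-65,0,0,0],[0,0,-100,0,0,0],[0,0,-135,0,0,0],[0,0,-165,0,0,0],[0,0,-190,0,0,0],[0,0,-207,0,0,0],[0,0,-216,0,0,0],[0,0,-216,0,0,0]]
  ]
}}

```text
time: 1.85
tool_pos: [496.4, 162.9, 34.6]
tcp_rot: [-179.7, 0.0, 94.2]
ft_force: [0.0, -0.3, -1.4]
finger_gap: 0.1
grip_force: 0.0
```

Run:
```python
from h import *
from bench import r,vision
s=vision.snapshot("scene"); cv2.imwrite("pics/s2.png",cv2.resize(s["img"][180:360,250:470],None,fx=3.2,fy=3.2,interpolation=cv2.INTER_CUBIC))
w=vision.snapshot("wrist"); print(w["eye"],w["attitude"]); st=r.sense(); print(cr(st["tool_pos"]),st["tool_pos"],st["ft_force"])
```

```text
[494.39071301 232.23132074 155.79948107] [-15.70890729   0.11324604   4.2489337 ]
[[-190.2    0.3]] [498.91015461 163.52121362  37.84689138] [ 0.12421387  0.07985909 -0.04339527]
```

View pics/s2.png

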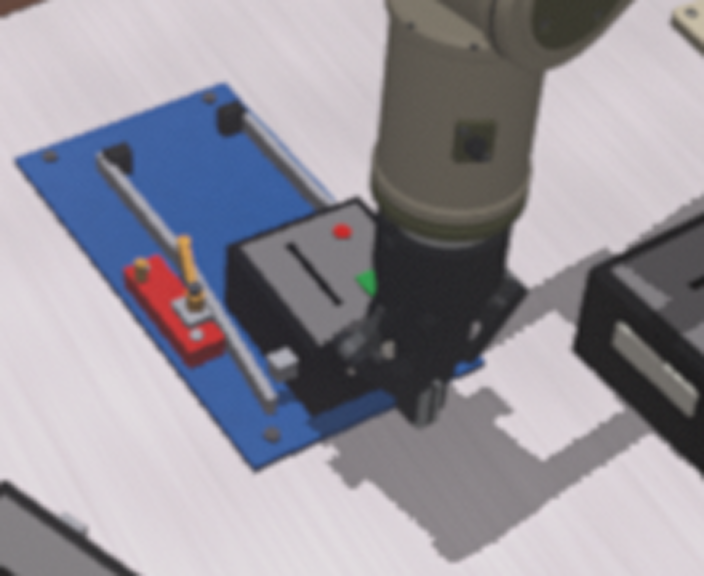

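The fingers stand behind the validator at about (430,400), clear of the plate. Starting the push.

Request:
{"fn": "step_arm", "kwargs": {
  "targets": [
    [[0.3,-4,0,0,0,0],[0.6,-8,0,0,0,0],[0.9,-12,0,0,0,0],[1.2,-16,0,0,0,0],[1.4,-19,0,0,0,0],[1.6,-22,0,0,0,0],[1.8,-24,0,0,0,0],[1.9,-26,0,0,0,0],[2.1,-28,0,0,0,0],[2.2,-30,0,0,0,0],[2.3,-32,0,0,0,0],[2.5,-34,0,0,0,0]]
  ]
}}

```text
time: 2.95
tool_pos: [501.2, 129.4, 37.3]
tcp_rot: [180.0, -0.0, 94.2]
ft_force: [-0.4, 4.1, 2.1]
finger_gap: -0.1
grip_force: 0.0
```

Request:
{"fn": "step_arm", "kwargs": {
  "targets": [
    [[0.2,-3,0,0,0,0],[0.4,-6,0,0,0,0],[0.7,-9,0,0,0,0],[0.9,-12,0,0,0,0],[1.1,-15,0,0,0,0],[1.3,-18,0,0,0,0],[1.5,-21,0,0,0,0],[1.8,-24,0,0,0,0],[2.0,-27,0,0,0,0],[2.2,-30,0,0,0,0]]
  ]
}}

```text
time: 3.78
tool_pos: [503.3, 99.1, 37.3]
tcp_rot: [-180.0, -0.0, 94.2]
ft_force: [0.5, 4.6, 1.9]
finger_gap: 0.1
grip_force: 0.0
```

Request:
{"fn": "step_arm", "kwargs": {
  "targets": [
    [[0.2,-3,0,0,0,0],[0.4,-6,0,0,0,0],[0.7,-9,0,0,0,0],[0.9,-12,0,0,0,0],[1.1,-15,0,0,0,0],[1.3,-18,0,0,0,0],[1.5,-21,0,0,0,0],[1.8,-24,0,0,0,0],[2.0,-27,0,0,0,0],[2.2,-30,0,0,0,0]]
  ]
}}

```text
time: 4.62
tool_pos: [505.5, 69.1, 37.3]
tcp_rot: [-180.0, 0.0, 94.2]
ft_force: [-0.1, 4.1, 2.0]
finger_gap: -0.1
grip_force: 0.0
```

Request:
{"fn": "step_arm", "kwargs": {
  "targets": [
    [[0.1,-2,0,0,0,0],[0.3,-4,0,0,0,0],[0.4,-6,0,0,0,0],[0.6,-8,0,0,0,0],[0.7,-10,0,0,0,0],[0.9,-12,0,0,0,0],[1.0,-14,0,0,0,0],[1.2,-16,0,0,0,0],[1.3,-18,0,0,0,0],[1.5,-20,0,0,0,0]]
  ]
}}

```text
time: 5.45
tool_pos: [506.4, 49.5, 36.9]
tcp_rot: [-179.9, -0.0, 94.2]
ft_force: [-1.1, 4.6, 1.3]
finger_gap: 0.2
grip_force: 0.0
```

Run:
```python
from h import *
from bench import r,vision
s=vision.snapshot("scene"); cv2.imwrite("pics/s3.png",cv2.resize(s["img"][190:330,240:420],None,fx=4,fy=4,interpolation=cv2.INTER_CUBIC))
st=r.sense(); print(cr(st["tool_pos"]),st["tool_pos"],st["ft_force"])
```

```text
[[-75.5  -0.5]] [506.44966972  49.14435284  36.91586414] [-1.61173835  3.44379104  0.96614169]
```

View pics/s3.png

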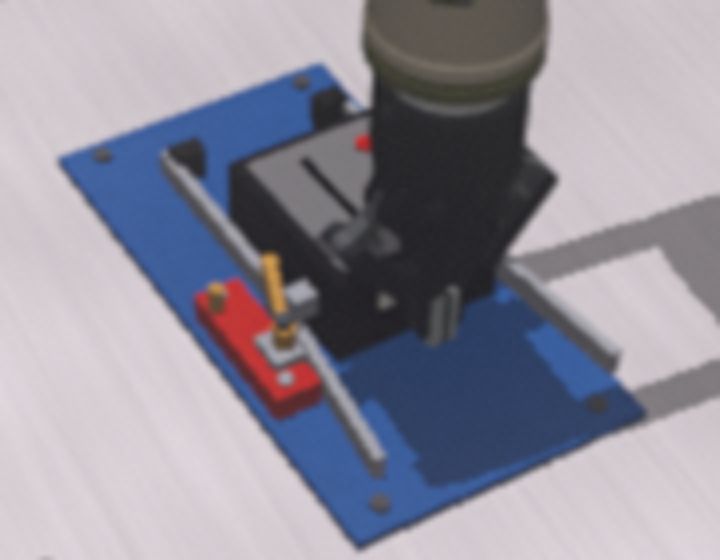

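The strike (300,295) is now beside the pawl arm (275,290) and the validator is flat and straight. Continuing slowly.

Request:
{"fn": "step_arm", "kwargs": {
  "targets": [
    [[0.1,-1.5,0,0,0,0],[0.2,-3,0,0,0,0],[0.3,-4.5,0,0,0,0],[0.4,-6,0,0,0,0],[0.6,-7.5,0,0,0,0],[0.7,-9,0,0,0,0],[0.8,-10.5,0,0,0,0],[0.9,-12,0,0,0,0]]
  ]
}}

```text
time: 6.17
tool_pos: [506.9, 37.9, 36.8]
tcp_rot: [-179.9, -0.1, 94.2]
ft_force: [-4.9, 7.8, 2.3]
finger_gap: -0.2
grip_force: 0.0
```

Request:
{"fn": "step_arm", "kwargs": {
  "targets": [
    [[0.1,-1.5,0,0,0,0],[0.2,-3,0,0,0,0],[0.3,-4.5,0,0,0,0],[0.4,-6,0,0,0,0],[0.6,-7.5,0,0,0,0],[0.7,-9,0,0,0,0],[0.8,-10.5,0,0,0,0],[0.9,-12,0,0,0,0]]
  ]
}}

```text
time: 6.83
tool_pos: [507.4, 26.7, 36.7]
tcp_rot: [-179.8, -0.2, 94.2]
ft_force: [-8.0, 18.6, 6.5]
finger_gap: -0.3
grip_force: 0.0
```

Request:
{"fn": "step_arm", "kwargs": {
  "targets": [
    [[0.1,-1,0,0,0,0],[0.1,-2,0,0,0,0],[0.2,-3,0,0,0,0],[0.3,-4,0,0,0,0],[0.4,-5,0,0,0,0],[0.4,-6,0,0,0,0]]
  ]
}}

```text
time: 7.33
tool_pos: [508.6, 19.8, 36.9]
tcp_rot: [-179.9, -0.0, 94.2]
ft_force: [-2.3, 6.0, 0.5]
finger_gap: -0.2
grip_force: 0.0
```

Request:
{"fn": "step_arm", "kwargs": {
  "targets": [
    [[0.1,-1,0,0,0,0],[0.1,-2,0,0,0,0],[0.2,-3,0,0,0,0],[0.3,-4,0,0,0,0]]
  ]
}}

```text
time: 7.67
tool_pos: [509.2, 15.8, 37.1]
tcp_rot: [-180.0, -0.0, 94.2]
ft_force: [-0.6, 7.1, 0.8]
finger_gap: -0.4
grip_force: 0.0
```

Request:
{"fn": "step_arm", "kwargs": {
  "targets": [
    [[0.1,-1,0,0,0,0],[0.1,-2,0,0,0,0],[0.2,-3,0,0,0,0]]
  ]
}}

```text
time: 7.92
tool_pos: [509.7, 12.9, 37.2]
tcp_rot: [-180.0, -0.1, 94.2]
ft_force: [0.1, 7.6, 1.0]
finger_gap: -0.2
grip_force: 0.0
```

Request:
{"fn": "step_arm", "kwargs": {
  "targets": [
    [[0.1,-1,0,0,0,0],[0.1,-2,0,0,0,0]]
  ]
}}

```text
time: 8.08
tool_pos: [510.0, 10.7, 37.3]
tcp_rot: [180.0, -0.0, 94.2]
ft_force: [1.3, 5.9, -0.8]
finger_gap: -0.2
grip_force: 0.0
```

Run:
```python
from h import *
from bench import r,vision
s=vision.snapshot("scene"); t=vision.snapshot("top")
a=cv2.resize(s["img"][215:310,270:350],None,fx=5,fy=5,interpolation=cv2.INTER_CUBIC)
b=cv2.resize(t["img"][195:290,250:326],None,fx=5,fy=5,interpolation=cv2.INTER_CUBIC)
cv2.imwrite("pics/c4.png",np.hstack([a,b]))
st=r.sense(); print(cr(st["tool_pos"]),st["tool_pos"],st["ft_force"])
```

```text
[[-36.6   0.3]] [510.16826013  10.35509834  37.38834495] [ 1.65576757  4.44877155 -0.11531371]
```

View pics/c4.png

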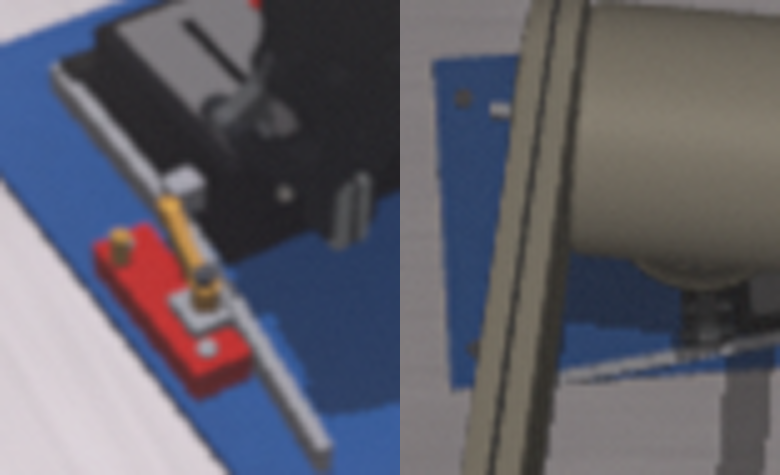

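The pawl tip (crop 165,200 → px 303,255) is still swung out against px 308 at the start, so it hasn't clicked yet. Continuing in small steps.

Request:
{"fn": "step_arm", "kwargs": {
  "targets": [
    [[0.1,-1,0,0,0,0],[0.1,-2,0,0,0,0],[0.1,-2,0,0,0,0]]
  ]
}}

```text
time: 8.43
tool_pos: [510.0, 7.9, 37.3]
tcp_rot: [180.0, 0.0, 94.2]
ft_force: [0.5, 1.8, 0.5]
finger_gap: -0.2
grip_force: 0.0
```

```bash
cat > pw.py <<'E'
from h import *
import pickle
from bench import r,vision
def tip(s):
    h=cv2.cvtColor(s["img"],cv2.COLOR_BGR2HSV)[245:285,297:325]
    p=np.argwhere(cv2.inRange(h,(12,120,90),(28,255,255)))[:,::-1]+(297,245)
    return len(p),[p[p[:,1]==y,0].mean().round(1) for y in range(253,270,3) if (p[:,1]==y).any()]
print("then",tip(pickle.load(open("s0.pkl","rb"))["scene"]))
print("now",tip(vision.snapshot("scene")))
st=r.sense(); print(cr(st["tool_pos"]),st["ft_force"].round(1))
E
python3 pw.py
```

```text
then (42, [np.float64(307.0), np.float64(307.0), np.float64(308.0), np.float64(308.5)])
now (60, [np.float64(307.5), np.float64(308.0), np.float64(308.5), np.float64(309.0)])
[[-34.2  -0. ]] [ 0.5  1.6 -0.4]
```

Clicked: the pawl is back at its starting angle and the push force fell to 1.6 N. Going over the top to the front face.

Request:
{"fn": "step_arm", "kwargs": {
  "targets": [
    [[-0.4,6,0,0,0,0],[-1.1,15,0,0,0,0],[-1.1,15,8,0,0,0],[-1.1,15,35,0,0,0],[-1.1,15,65,0,0,0],[-1.1,15,90,0,0,0],[0,0,90,0,0,0],[2,-27,90,0,0,0],[4,-60,90,0,0,0],[7,-95,90,0,0,0],[9.5,-130,90,0,0,0],[11.5,-156,90,0,0,0]]
  ]
}}

```text
time: 9.48
tool_pos: [521.5, -149.9, 128.2]
tcp_rot: [180.0, 0.1, 94.2]
ft_force: [0.4, 0.4, -0.5]
finger_gap: 0.2
grip_force: 0.0
```

```bash
python3 pw.py
python3 - <<'E'
from bench import vision
import cv2,numpy as np
s=vision.snapshot("scene")["img"]; cv2.imwrite("pics/s5.png",cv2.resize(s[160:340,230:420],None,fx=3.2,fy=3.2,interpolation=cv2.INTER_CUBIC))
E
```

```text
then (42, [np.float64(307.0), np.float64(307.0), np.float64(308.0), np.float64(308.5)])
now (58, [np.float64(307.5), np.float64(307.5), np.float64(308.5), np.float64(309.0)])
[[ 1.278e+02 -1.000e-01]] [-3.2 -2.6  1.1]
```

View pics/s5.png

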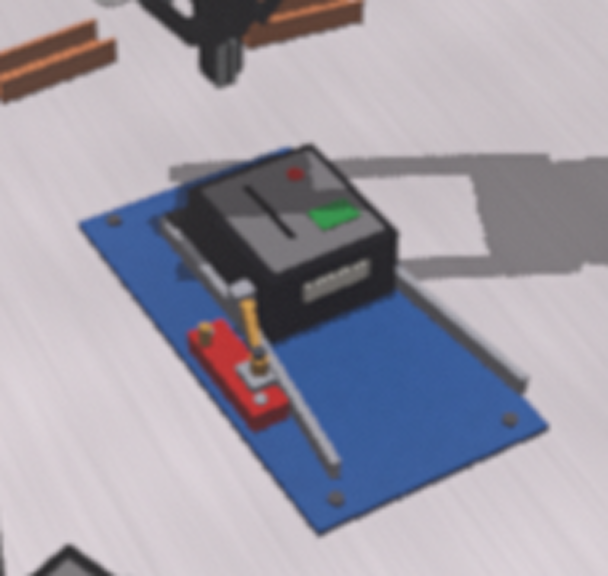

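The validator is latched: the strike (243,290) is just ahead of the pawl nose (248,305), and the fingers are clear in front. Descending.

Request:
{"fn": "step_arm", "kwargs": {
  "targets": [
    [[0,0,-20,0,0,0],[0,0,-45,0,0,0],[0,0,-65,0,0,0],[0,0,-80,0,0,0],[0,0,-88,0,0,0],[0,0,-88,0,0,0],[0,0,-88,0,0,0]]
  ]
}}

```text
time: 10.17
tool_pos: [521.5, -147.0, 39.7]
tcp_rot: [-180.0, -0.0, 94.3]
ft_force: [0.8, -0.4, -0.2]
finger_gap: -0.2
grip_force: 0.0
```

Request:
{"fn": "step_arm", "kwargs": {
  "targets": [
    [[-0.2,3,0,0,0,0],[-0.4,6,0,0,0,0],[-0.7,9,0,0,0,0],[-0.8,11,0,0,0,0],[-0.9,13,0,0,0,0],[-1.0,14,0,0,0,0],[-1.1,15,0,0,0,0],[-1.2,16,0,0,0,0],[-1.2,17,0,0,0,0]]
  ]
}}

```text
time: 10.92
tool_pos: [520.2, -130.5, 39.3]
tcp_rot: [-180.0, -0.0, 94.2]
ft_force: [0.6, -0.3, 0.8]
finger_gap: 0.1
grip_force: 0.0
```

Request:
{"fn": "step_arm", "kwargs": {
  "targets": [
    [[-0.1,1,0,0,0,0],[-0.1,2,0,0,0,0],[-0.2,3,0,0,0,0],[-0.3,4,0,0,0,0],[-0.4,5,0,0,0,0]]
  ]
}}

```text
time: 11.33
tool_pos: [519.8, -125.7, 39.3]
tcp_rot: [180.0, 0.0, 94.2]
ft_force: [-0.5, -1.7, -1.6]
finger_gap: -0.1
grip_force: 0.0
```

Request:
{"fn": "step_arm", "kwargs": {
  "targets": [
    [[-0.1,0.7,0,0,0,0],[-0.1,1.3,0,0,0,0],[-0.1,2,0,0,0,0]]
  ]
}}

```text
time: 11.58
tool_pos: [519.3, -124.4, 39.3]
tcp_rot: [-179.9, 0.1, 94.2]
ft_force: [-1.9, -7.3, 0.2]
finger_gap: -0.2
grip_force: 0.0
```

Request:
{"fn": "step_arm", "kwargs": {
  "targets": [
    [[0,0.5,0,0,0,0],[-0.1,1,0,0,0,0]]
  ]
}}

```text
time: 11.75
tool_pos: [519.9, -123.9, 39.7]
tcp_rot: [180.0, 0.1, 94.2]
ft_force: [-1.3, -10.5, 0.1]
finger_gap: 0.6
grip_force: 0.0
```

Request:
{"fn": "step_arm", "kwargs": {
  "targets": [
    [[0,0.3,0,0,0,0],[0,0.3,0,0,0,0]]
  ]
}}

```text
time: 11.92
tool_pos: [519.9, -123.8, 39.7]
tcp_rot: [180.0, 0.1, 94.2]
ft_force: [0.0, -9.7, -0.4]
finger_gap: -0.2
grip_force: 0.0
```

Request:
{"fn": "step_arm", "kwargs": {
  "targets": [
    [[0,0,0,0,0,0],[0,0,0,0,0,0],[0,0,0,0,0,0],[0,0,0,0,0,0]]
  ]
}}

```text
time: 12.25
tool_pos: [519.9, -123.8, 39.7]
tcp_rot: [180.0, 0.1, 94.2]
ft_force: [-0.6, -9.7, 0.1]
finger_gap: 0.0
grip_force: 0.0
```

```bash
python3 pw.py
```

```text
then (42, [np.float64(307.0), np.float64(307.0), np.float64(308.0), np.float64(308.5)])
now (58, [np.float64(307.5), np.float64(308.0), np.float64(308.5), np.float64(309.0)])
[[97.9  0.2]] [-0.8 -9.8  0.1]
```

The reading is steady at 9.8 N, part of which may be friction. Adding a little and holding for over a second.

Request:
{"fn": "step_arm", "kwargs": {
  "targets": [
    [[0,0.3,0,0,0,0],[0,0.5,0,0,0,0],[0,0.5,0,0,0,0],[0,0.5,0,0,0,0]]
  ]
}}

```text
time: 12.63
tool_pos: [519.9, -123.7, 39.9]
tcp_rot: [180.0, 0.2, 94.2]
ft_force: [-0.6, -12.2, 0.3]
finger_gap: 0.2
grip_force: 0.0
```

Request:
{"fn": "step_arm", "kwargs": {
  "targets": [
    [[0,0,0,0,0,0],[0,0,0,0,0,0],[0,0,0,0,0,0],[0,0,0,0,0,0],[0,0,0,0,0,0],[0,0,0,0,0,0],[0,0,0,0,0,0],[0,0,0,0,0,0],[0,0,0,0,0,0],[0,0,0,0,0,0],[0,0,0,0,0,0],[0,0,0,0,0,0]]
  ]
}}

```text
time: 13.63
tool_pos: [520.0, -123.7, 39.9]
tcp_rot: [180.0, 0.2, 94.2]
ft_force: [-1.0, -12.6, 0.7]
finger_gap: 0.2
grip_force: 0.0
```

Request:
{"fn": "step_arm", "kwargs": {
  "targets": [
    [[0,0,0,0,0,0],[0,0,0,0,0,0],[0,0,0,0,0,0],[0,0,0,0,0,0]]
  ]
}}

```text
time: 13.97
tool_pos: [520.0, -123.7, 39.9]
tcp_rot: [180.0, 0.2, 94.2]
ft_force: [-1.4, -11.4, 0.2]
finger_gap: -0.3
grip_force: 0.0
```

The catch held about 12 N for 1.3 s. Letting go and rising clear.

Request:
{"fn": "step_arm", "kwargs": {
  "targets": [
    [[0,-1.5,0,0,0,0],[0.3,-5,0,0,0,0],[1,-12,0,0,0,0],[1.5,-22,0,0,0,0],[1.5,-24,10,0,0,0],[1.5,-24,40,0,0,0],[1.5,-24,75,0,0,0],[1.5,-24,110,0,0,0],[1.5,-24,145,0,0,0],[1.5,-24,170,0,0,0],[1.5,-24,170,0,0,0],[1.5,-24,170,0,0,0]]
  ]
}}

```text
time: 14.97
tool_pos: [522.5, -146.5, 212.4]
tcp_rot: [179.7, 0.1, 94.2]
ft_force: [0.4, -0.7, -1.0]
finger_gap: 0.2
grip_force: 0.0
```

```bash
python3 pw.py
python3 - <<'E'
from bench import vision
import cv2
s=vision.snapshot("scene")["img"]; cv2.imwrite("pics/s6.png",s)
E
```

```text
then (42, [np.float64(307.0), np.float64(307.0), np.float64(308.0), np.float64(308.5)])
now (58, [np.float64(307.5), np.float64(308.0), np.float64(308.5), np.float64(309.0)])
[[120.3   0. ]] [ 0.   0.4 -1.3]
```

View pics/s6.png

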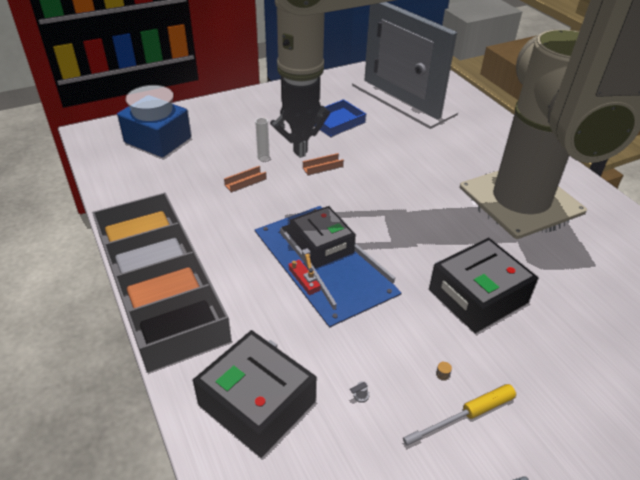

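The validator at (322,235) is latched with the pawl at (308,260). The arm is clear and the bystanders are where they were.

```bash
python3 -c "
from bench import r
print(r.hand_in())"
```

```text
the job is handed in; nothing more can be done
None
```

The validator is latched, the catch held about 12 N for just over a second, the arm is clear with the bystanders unmoved, and the job was handed in at about 15 s; no verdict was returned.

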